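Take the sieve panel out of the wafer sifting box for washing and shut the box

TASK

The wafers are sifted for today: turn both wooden turn buttons on the sifting box aside, lift the sieve panel straight out by its bow handle and set it down flat, handle up, in the aluminium wash tray without dropping it. Then push the box's hinged dust cover over and ease it down until it is fully shut, without letting it slam, and leave the other things on the bench undisturbed.

Things in the scene. Friction and masses are not known exactly. Their poses are not given: they have to be found in the camera images.
- sifter: Fixed pale wooden sifting box, 236 (x) x 214 (y) x 80 mm high, origin at the centre of its underside, z up. Its top is a wooden frame, flush at z = 80 mm, with a 124 (x) x 174 (y) mm opening in the middle that holds the sieve panel; behind its +y edge stands the open dust cover.
- button_near (a joint): Turn button on the sifter's -x side; rad, counterclockwise from above positive. At 0 its arm points along the sifter's +x and overlaps the panel by 16 mm; it turns either way to 1.7 and is clear of the panel beyond 1.0 either way. It pivots stiffly (about 0.06 N m) on a vertical screw at x = -92, y = 0 mm of the sifter's frame and stays where it is left.
- button_near_tip (a point): Centre of the round end of button_near's arm, 39 mm from its screw, at mid thickness. The button is wood, 18 mm wide, 14 mm thick, its underside 2 mm above the box's top frame (top at 96 mm in the sifter's frame); its arm reaches 48 mm from the screw, the other end 13 mm.
- button_far (a joint): The same turn button on the sifter's +x side, screw at x = +92, y = 0 mm of the sifter's frame; at 0 its arm points along the sifter's -x, overlapping the panel. Counterclockwise from above is positive, clear of the panel beyond 1.0 either way.
- button_far_tip (a point): Centre of the round end of button_far's arm, 39 mm from its screw, at mid thickness; same button as the near one.
- sieve_panel: Sieve panel, 0.3 to 0.5 kg: wooden frame with perforated steel sheet, 120 (x) x 170 (y) x 14 mm thick, origin at the centre of its underside, z up. It lies loose on a ledge in the sifter's opening with 2 mm play all round, its top flush with the box's top frame, under the ends of the turn buttons.
- sieve_handle (a point): Middle of the panel's steel bow handle: a round bar 10 mm thick, 84 mm long along the panel's y, its centre 24 mm above the panel's top face (38 mm above its underside).
- wash_tray: Fixed aluminium wash tray, 230 (x) x 270 (y) mm outside, walls 4 mm thick and 36 mm high with a 6 mm outward lip, floor top 4 mm above the origin, which is the centre of its underside. Its yaw varies.
- dust_cover (a joint): Dust cover's hinge, rad: 0 fully shut, 1.6 to 1.85 at the start (upright or leaning back). A plywood hood, 0.6 to 0.9 kg, 236 (along the hinge) x 214 x 46 mm deep. Its friction hinge holds it at any angle; pushing it down takes up to 7 N at the free edge, least when nearly shut. Open, its outer face looks to the sifter's +y; shut, that face is on top at z = 126 mm.
- cover_edge (a point): Middle of the cover's free edge on its outer face: 214 mm from the hinge line and 46 mm out. Upright it is the top edge, furthest from the sifter; shut it lies at y = -107, z = 126 mm in the sifter's frame. A 12 mm wooden lifting lip, 90 mm long, stands out from the free edge beside it.
- cover_hinge (a point): Middle of the cover's hinge line, which runs along the sifter's x at y = +107, z = 80 mm of its frame.
- host_jar: White jar with brass cap, 72 mm across, 105 mm high; a bystander, origin at the centre of its underside.
- tin: Green tin, 68 mm across, 90 mm high; a bystander.
- crumb_brush: Hand brush 200 mm long lying on the bench; a bystander.
- wafer_spatula: Spatula 260 mm long lying on the bench; a bystander.
- host_box: Open wooden box of wafers, 115 x 155 x 60 mm; a bystander.
Mind the look-alikes: they are no part of the job. Leave any green or yellow look-alike of the sieve_panel alone.

How it is judged:
On the way, in this order (a step that is already met when the one before it is completed fails the run):
1. both turn buttons are turned aside, clear of the sieve panel ((value of joint button_near above 1 rad or value of joint button_near below -1 rad) and (value of joint button_far above 1 rad or value of joint button_far below -1 rad)), for 0.2 s.
2. the sieve panel is lifted clear out of the box (z of sieve_panel in the frame of sifter above 0.09 m), for 0.1 s.
3. the sieve panel lies flat, handle up, on the floor of the wash tray and is let go (z of sieve_panel in the frame of wash_tray below 0.01 m and angle between sieve_panel's own z axis and vertical below 0.08 rad and horizontal distance between sieve_panel and wash_tray below 0.11 m and contact force between the fingers and sieve_panel below 0.1 N and linear speed of sieve_panel below 0.03 m/s), for 0.2 s.
4. the dust cover is shut (value of joint dust_cover below 0.05 rad), for 0.2 s.
At the end, for the whole second after the job is handed in: The sieve panel lies at rest, flat (within 0.08 rad) and handle up on the floor of the wash tray, both turn buttons are still turned aside (over 0.9 rad), and the dust cover is shut (within 0.05 rad) (value of joint dust_cover below 0.05 rad and z of sieve_panel in the frame of wash_tray below 0.01 m and angle between sieve_panel's own z axis and vertical below 0.08 rad and horizontal distance between sieve_panel and wash_tray below 0.11 m and linear speed of sieve_panel below 0.03 m/s and (value of joint button_near above 0.9 rad or value of joint button_near below -0.9 rad) and (value of joint button_far above 0.9 rad or value of joint button_far below -0.9 rad)); the robot touches nothing.
It fails at once if the dust cover moves shut faster than 1.5 rad/s (slams) (velocity of joint dust_cover below -1.5 rad/s).
It fails at once if the sieve panel is dropped (falls faster than 0.6 m/s while not held) (linear speed of sieve_panel above 0.6 m/s and contact force between the fingers and sieve_panel below 0.1 N).
It fails at once if a bystander is moved by more than 30 mm (distance of any of host_jar, tin, crumb_brush, wafer_spatula, host_box from where it was at the start of the episode above 0.03 m).
It also fails if it takes over 72 s, if anything falls off the work surface, if the arm or the gripper's body presses on something with over 40 N, if the wrist force passes 120 N, or if a joint passes its speed limit or range.

ROBOT

A 6-joint arm with a two-finger parallel gripper is mounted at the origin on the work surface. World frame = base frame: x ahead of the robot, y to its left, z up, the work surface at z = 0. Lengths are in m, angles in rad, forces in N, time in s.
With the tool pointing down it reaches from about 0.35 to 0.975 m from the base axis. Payload 4.9 kg.
Tool frame: the origin (TCP) lies at the very end of the fingers, on their centre line; the grasp point (between the pads) lies 19 mm behind it; x points along the fingers, z is the direction in which the jaws open and shut, and the axes are right-handed (so a half turn about x gives the same grasp; the last joint's range is limited). The gripper opens to 85 mm and grips with 20 to 120 N. Pads are 22 mm wide; open, the fingers measure 114 mm over their backs; the gripper's body (76 mm by 85 mm) begins 54 mm behind the grasp point. The pads swing forward as they close: fully open they stand 13 mm farther back than shut.
Start: joints at [1.166, 0.053, 1.613, -0, 1.476, -0.119], TCP at [0.176, 0.6, 0.231] pointing down, gripper open.
Joint ranges: [-3.01, 3.01], [-1.01, 2.22], [0.06, 2.58], [-1.02, 4.17], [0.09, 2.62], [-3.14, 3.14]. Speed limits (rad/s): [2.57, 2.57, 3.14, 3.14, 3.14, 3.14].

INTERFACE

Orientations are given as a 3x3 rotation matrix whose columns are the frame's x, y, z axes.
In Python, from bench import manip gives the robot as it stands.
- The arm moves only by the shell command python3 -m jog 'ROWS' [FORCE]. ROWS is JSON, a list of rows, each an object of numbers: "x", "y", "z": the shift along the world's x, y, z in m; "wx", "wy", "wz": the turn, a rotation vector about the world's x, y, z in rad; "hand": the closure, from -1 (fully open) to 1 (shut), so that 0 is half open. In form: [{"x": .., "y": .., "z": .., "wx": .., "wy": .., "wz": .., "hand": ..}, ...]. A call has 1 to 20 rows; each row shifts and turns the commanded pose from where the row before left it; what a row does not reach is not made up. A row lasts 1/12 s, in which the tool goes at most 41.7 mm and 7.16 degrees, less where a joint would pass 70% of its speed; a pose out of reach is approached as far as the arm can. A call with a gripper value outside its range is refused whole. The fingers move at their own pace and stop on an object; FORCE is the grip in N (left out, the last holds). Time passes only in rows, so rows that do not move let the fingers close. It gives the time, the measured TCP pose, the force and the opening at its end, in the units of the state.
- manip.sense(): the state, without advancing time (a new reading comes with each control period).
- manip.grab_frame(name): name is "scene" or "side" or "wrist"; returns the picture (384x512x3 uint8, red, green, blue); there is no depth.
- manip.get_calibration(name): a dict with "mtx" (3x3 intrinsics, pixels), "k1" (the pictures are not rectified: a ray, as slopes to the right and down, at radius r is drawn at 1 + k1 r^2 times it, then the intrinsics apply), "R" (3x3) and "t" (3): a world point X has camera coordinates R X + t. Camera axes: x right, y down, z forward; pixel columns grow to the right and rows downward; lengths in m; the calibration is good to about 2 mm. A picture is of the moment at which its call begins: read the wrist's pose just before it. get_calibration takes no time and is no camera call; for the wrist camera it gives the pose at the moment of the call.
- manip.hand_in(): hands the job in, once; it reports no verdict.
Trained networks look in the newest picture that a camera, given by its name, has taken for a name from the list of things; names that differ only in an ending like _2 or _b are one class to them, and where a whole thing is asked for, a point or a joint stands for the part that bears it (a point fixed in the world has none). Each returns a list of dicts, best first, with "score" (0 to 1); they miss things now and then, are a little off and sometimes report something else, mostly with a low value. They report only what shows in the picture. A call takes as long as a camera call. They do not tell look-alikes from the thing itself.
- manip.boxes_of(camera, target): "bbox" ([left, top, right, bottom] in pixels, round what is visible of it).
- manip.outline_of(camera, target): "region" (384x512 bool, what is visible of it) and "bbox" ([left, top, right, bottom] in pixels, round what is visible of it).
The state is a dict: "time": time; "joints": joint angles; "joint_vel": joint speeds; "effort": joint torques, N m; "tool_pos": TCP position; "tcp_rot": TCP orientation; "contact_force": force on the tool from outside, world axes, zero at the start; "wrist_torque": the same for the moment, N m; "opening": opening from 0.0 (shut) to 1.0 (fully open).
Only numpy, scipy, OpenCV 4.12 (cv2) and the standard library are available. Lean on these libraries where they do the work, as an engineer would, in place of code of your own. Each camera call takes 0.05 s, during which the arm holds its last target. There are 200 camera calls.

## Working session

There is one attempt and no reset: what is moved stays moved. The work goes in short steps, Python scripts to look and compute and a shell command to move; the robot and the scene stay as the last step left them, time stands still between calls to the robot, and variables do not carry over. Pictures are saved under pics/ and viewed, about 8 in all and at most 12, crops included, and the job is handed in when it is done.

```bash
mkdir -p pics; ls
cat > h.py <<'E'
import numpy as np, cv2
from bench import manip
def snap(n,f):
    im=manip.grab_frame(n); cv2.imwrite(f'pics/{f}.png',im[:,:,::-1]); return im
def ray(n,u,v,c=None):
    c=c or manip.get_calibration(n); K=np.array(c['mtx']);R=np.array(c['R']);t=np.array(c['t'])
    d=np.array([(u-K[0,2])/K[0,0],(v-K[1,2])/K[1,1]]); s=d.copy()
    for _ in range(20): s=d/(1+c['k1']*(s@s))
    return -R.T@t, R.T@np.array([s[0],s[1],1])
def onz(n,u,v,z):
    o,d=ray(n,u,v); return o+d*(z-o[2])/d[2]
def proj(n,X):
    c=manip.get_calibration(n); K=np.array(c['mtx']); p=np.array(c['R'])@np.array(X)+np.array(c['t']); s=p[:2]/p[2]
    s=s*(1+c['k1']*(s@s)); return K[0,0]*s[0]+K[0,2],K[1,1]*s[1]+K[1,2]
E
python3 - <<'E'
from h import *
a=snap('scene','s0');b=snap('side','d0')
cv2.imwrite('pics/both.png',np.vstack([cv2.resize(x,(400,300)) for x in (a,b)])[:,:,::-1])
for n in ('scene','side'):
    c=manip.get_calibration(n);print(n,np.round(-np.array(c['R']).T@c['t'],3),c['k1'],c['mtx'][0][0])
    for t in ('sifter','button_near','button_far','sieve_panel','wash_tray','dust_cover','host_jar','tin','crumb_brush','wafer_spatula','host_box'):
        print(t,[(r['bbox'],round(r['score'],2)) for r in manip.boxes_of(n,t)][:3])
print(manip.sense()['time'])
E
```

```text
pics
scene [1.276 0.405 1.275] -0.03530340067805724 420.9253698598992
sifter [([269.2, 233.1, 273.0, 250.4], 0.65), ([238.6, 171.0, 347.2, 275.5], 0.57)]
button_near []
button_far [([135.1, 152.0, 229.5, 218.2], 0.2)]
sieve_panel [([402.1, 226.3, 457.0, 274.4], 0.93), ([245.9, 204.0, 304.6, 243.4], 0.92), ([193.6, 120.2, 242.0, 153.6], 0.78)]
wash_tray [([132.7, 157.5, 228.4, 218.5], 0.85), ([267.6, 232.9, 277.6, 251.9], 0.65)]
dust_cover [([301.9, 172.1, 350.6, 267.6], 0.71), ([247.9, 205.3, 304.1, 245.1], 0.19)]
host_jar [([343.2, 182.3, 357.2, 212.6], 0.65)]
tin [([178.4, 245.5, 201.3, 272.9], 0.94)]
crumb_brush [([367.8, 200.2, 401.4, 243.2], 0.72)]
wafer_spatula [([92.8, 141.0, 132.0, 193.2], 0.61)]
host_box [([337.0, 251.2, 397.7, 307.2], 0.77)]
side [-0.112 -1.224  0.918] -0.09655650000279202 463.92484587901544
sifter [([205.2, 99.2, 301.8, 213.1], 0.98), ([324.7, 294.5, 403.2, 339.0], 0.43)]
button_near [([234.6, 171.4, 247.7, 176.6], 0.57)]
button_far [([268.7, 157.1, 284.1, 167.9], 0.54)]
sieve_panel [([179.9, 267.8, 251.4, 305.7], 0.94), ([162.0, 132.7, 194.1, 156.2], 0.86), ([234.7, 157.0, 281.2, 187.4], 0.68)]
wash_tray [([243.0, 210.8, 359.6, 295.2], 0.66)]
dust_cover [([203.0, 102.3, 267.9, 165.5], 0.97)]
host_jar [([176.7, 153.2, 194.4, 188.5], 0.78), ([324.5, 294.3, 399.6, 339.7], 0.72)]
tin [([327.7, 177.4, 346.4, 207.7], 0.78)]
crumb_brush [([150.4, 157.7, 201.0, 166.3], 0.64)]
wafer_spatula []
host_box []
1.2
```

View pics/s0.png

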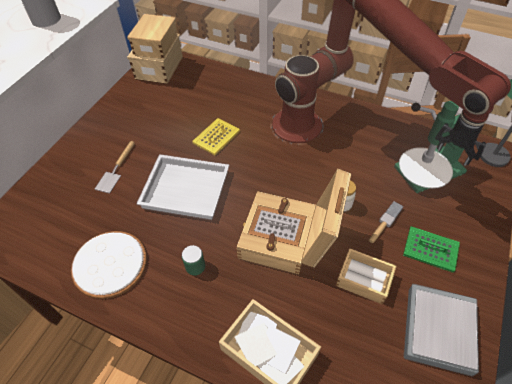

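View pics/d0.png

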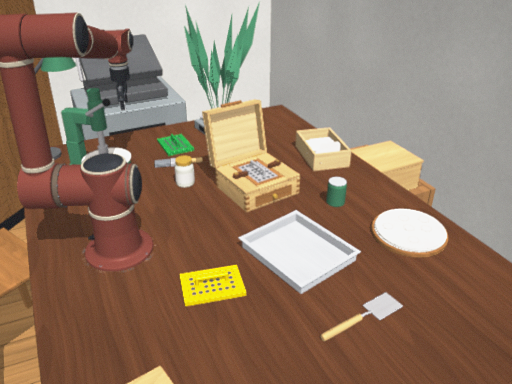

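Candidates for the panel are the natural one in the sifter (scene 276,225), the yellow one (216,136) and the green one (432,248). I choose the one in the sifter. For the tray there is the aluminium one (185,187) and a grey slab on the right (443,330). Close crops next.

```bash
python3 - <<'E'
import cv2,numpy as np
a=cv2.imread('pics/s0.png')[165:285,230:360]; b=cv2.imread('pics/d0.png')[95:215,195:310]
a=cv2.resize(a,None,fx=5,fy=5,interpolation=2);b=cv2.resize(b,None,fx=5,fy=5,interpolation=2)
for im,x0,y0 in((a,230,165),(b,195,95)):
    for k in range(0,im.shape[1],50): cv2.line(im,(k,0),(k,6),(0,0,255),1);cv2.putText(im,str(x0+k//5),(k,16),0,.35,(0,0,255))
    for k in range(50,im.shape[0],50): cv2.line(im,(0,k),(6,k),(0,0,255),1);cv2.putText(im,str(y0+k//5),(8,k),0,.35,(0,0,255))
cv2.imwrite('pics/c1.png',a);cv2.imwrite('pics/c2.png',b)
E
python3 - <<'E'
from h import *
# tray corners by outline
snap('scene','s1')
for n,t in(('scene','wash_tray'),('side','wash_tray')):
    if n=='side': snap('side','d1')
    r=manip.outline_of(n,t)[0]; m=r['region'].astype(np.uint8)
    h=cv2.convexHull(np.vstack([c.reshape(-1,2) for c in cv2.findContours(m,0,2)[0]]))
    for e in range(2,15):
        p=cv2.approxPolyDP(h,e,True)
        if len(p)<=4: break
    P=np.array([onz(n,u,v,.036) for u,v in p.reshape(-1,2)]);print(n,p.reshape(-1,2).tolist(),np.round(P,3).tolist(),np.linalg.norm(np.roll(P,-1,0)-P,axis=1))
for t in('host_jar','tin','host_box'):
    r=manip.boxes_of('scene',t)[0]['bbox'];print(t,np.round(onz('scene',(r[0]+r[2])/2,(r[1]+r[3])/2,.045),3))
E
```

```text
scene [[160, 155], [227, 166], [211, 217], [138, 203]] [[0.414, -0.421, 0.036], [0.358, -0.151, 0.036], [0.593, -0.096, 0.036], [0.647, -0.368, 0.036]] [0.27562963 0.24157799 0.27759788 0.23907298]
side [[296, 210], [360, 251], [301, 293], [240, 238]] [[0.589, -0.096, 0.036], [0.651, -0.374, 0.036], [0.4, -0.45, 0.036], [0.352, -0.156, 0.036]] [0.28509704 0.26303198 0.29754066 0.2446816 ]
host_jar [0.318 0.327 0.045]
tin [ 0.777 -0.073  0.045]
host_box [0.445 0.273 0.045]
```

View pics/c1.png

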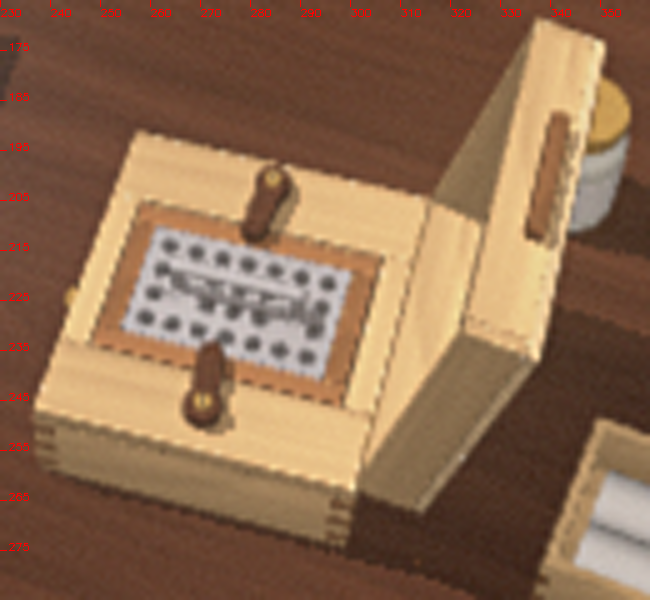

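View pics/c2.png

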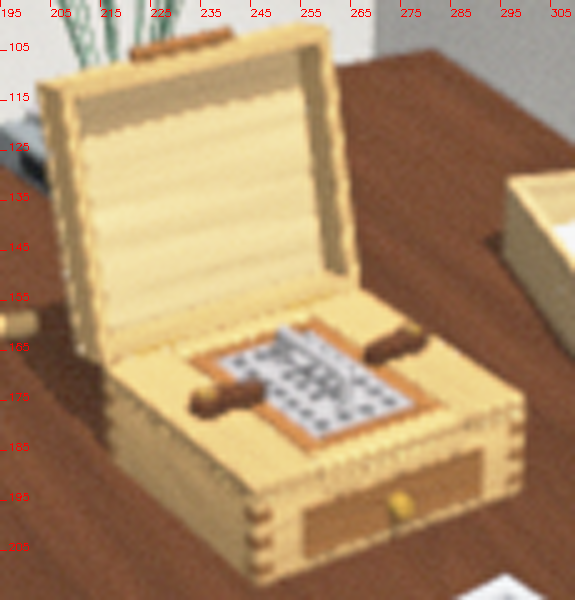

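The sifter holds the real wood/steel panel with dark buttons: screws at about scene (285,200) and (270,246), tray at (185,187). The tray's measured size, 270 x 240 mm including lip, roughly matches. Now fitting the sifter's pose and the cover angle.

```bash
cat > fit.py <<'E'
from h import *
from scipy.optimize import least_squares
D=[('scene',(-92,0,96),(284.8,200.4)),('scene',(92,0,96),(270.4,245.6)),('scene',(-118,-107,80),(257.4,191.2)),('scene',(118,-107,80),(237,246.4)),('scene',(118,107,80),(301.4,262.6)),
('side',(-92,0,96),(234.6,174.6)),('side',(92,0,96),(277.8,161.4)),('side',(-118,-107,80),(245.4,193.4)),('side',(118,-107,80),(299.6,174.6)),('side',(-118,-107,0),(247,211.8)),('side',(-118,107,80),(216.6,167))]
def w(p,X):
    c,s=np.cos(p[2]),np.sin(p[2]); x,y,z=np.array(X)/1000; return [p[0]+c*x-s*y,p[1]+s*x+c*y,z]
f=lambda p:np.concatenate([np.subtract(proj(n,w(p,X)),u) for n,X,u in D])
if __name__=='__main__':
    r=min((least_squares(f,[.55,.1,a],loss='soft_l1') for a in(0,1.5,3,-1.5)),key=lambda r:r.cost);p=r.x
    print(p,np.round(f(p).reshape(-1,2),1).tolist())
    def cv(x,q,o): return (x,107-214*np.cos(q)+o*np.sin(q),80+214*np.sin(q)+o*np.cos(q))
    C=[(118,46,(338,236.6)),(118,0,(323.6,229.4)),(-118,46,(351,173)),(-118,0,(337,169))]
    g=lambda q:np.concatenate([np.subtract(proj('scene',w(p,cv(x,q[0],o))),u) for x,o,u in C])
    s=least_squares(g,[1.7]);print('q',s.x,np.round(s.fun,1))
    for n in('scene','side'):
        for X in((-44,0,89),(44,0,89),(0,0,104)): print(n,X,np.round(proj(n,w(p,X)),1))
    for X in((-92,0,96),(-53,0,96),(53,0,96),(92,0,96),(0,0,104),cv(0,s.x[0],46),(0,-107,126)): print(X,np.round(w(p,X),3))
    s=manip.sense();print(s['tool_pos'],np.round(s['tcp_rot'],3).tolist(),s['joints'],s['opening'])
E
python3 fit.py
```

```text
Traceback (most recent call last):
  File "fit.py", line 9, in <module>
    r=min((least_squares(f,[.55,.1,a],loss='soft_l1') for a in(0,1.5,3,-1.5)),key=lambda r:r.cost);p=r.x
  File "fit.py", line 9, in <genexpr>
    r=min((least_squares(f,[.55,.1,a],loss='soft_l1') for a in(0,1.5,3,-1.5)),key=lambda r:r.cost);p=r.x
           ~~~~~~~~~~~~~^^^^^^^^^^^^^^^^^^^^^^^^^^^^^
  File "fit.py", line 7, in <lambda>
    f=lambda p:np.concatenate([np.subtract(proj(n,w(p,X)),u) for n,X,u in D])
                                           ~~~~^^^^^^^^^^
  File "h.py", line 13, in proj
    c=manip.get_calibration(n); K=np.array(c['mtx']); p=np.array(c['R'])@np.array(X)+np.array(c['t']); s=p[:2]/p[2]
ValueError: time passes only in moves, steps and waits
```

```bash
cat >> h.py <<'E'
_C={}
def proj(n,X):
    if n not in _C: _C[n]=manip.get_calibration(n)
    c=_C[n]; K=np.array(c['mtx']); p=np.array(c['R'])@np.array(X)+np.array(c['t']); s=p[:2]/p[2]
    s=s*(1+c['k1']*(s@s)); return K[0,0]*s[0]+K[0,2],K[1,1]*s[1]+K[1,2]
E
python3 fit.py
```

```text
[0.55425163 0.14130572 0.13895786] [[-0.5, 0.3], [-0.1, -0.2], [-0.6, -0.2], [-0.7, 0.2], [-0.7, 0.3], [0.9, -1.0], [-1.2, -0.8], [0.1, -1.1], [-0.4, -0.8], [-1.3, -0.2], [-1.7, 0.7]]
q [1.78367365] [ 0.1  0.4 -1.2  1.9  0.2  0.3  0.2 -0.9]
scene (-44, 0, 89) [280.8 212.9]
scene (44, 0, 89) [274.1 234.2]
scene (0, 0, 104) [277.7 220.9]
side (-44, 0, 89) [246.6 171.8]
side (44, 0, 89) [266.2 165.5]
side (0, 0, 104) [256.6 165. ]
(-92, 0, 96) [0.463 0.129 0.096]
(-53, 0, 96) [0.502 0.134 0.096]
(53, 0, 96) [0.607 0.149 0.096]
(92, 0, 96) [0.645 0.154 0.096]
(0, 0, 104) [0.554 0.141 0.104]
(0, np.float64(197.17409749653916), np.float64(279.45082637252887)) [0.527 0.337 0.279]
(0, -107, 126) [0.569 0.035 0.126]
[0.17618835 0.59964357 0.23132805] [[0.0, -0.959, 0.282], [0.0, 0.282, 0.959], [-1.0, -0.0, 0.0]] [ 1.16601381e+00  5.26796655e-02  1.61288018e+00  2.58348931e-06
  1.47599333e+00 -1.18992720e-01] 0.9990228018005916
```

```bash
python3 -m jog '[{"x":0.0124,"y":-0.03,"z":0.007,"wz":-0.0573,"hand":1},{"x":0.0124,"y":-0.03,"z":0.007,"wz":-0.0573,"hand":1},{"x":0.0124,"y":-0.03,"z":0.007,"wz":-0.0573,"hand":1},{"x":0.0124,"y":-0.03,"z":0.007,"wz":-0.0573,"hand":1},{"x":0.0124,"y":-0.03,"z":0.007,"wz":-0.0573,"hand":1},{"x":0.0124,"y":-0.03,"z":0.007,"wz":-0.0573,"hand":1},{"x":0.0124,"y":-0.03,"z":0.007,"wz":-0.0573,"hand":1},{"x":0.0124,"y":-0.03,"z":0.007,"wz":-0.0573,"hand":1},{"x":0.0124,"y":-0.03,"z":0.007,"wz":-0.0573,"hand":1},{"x":0.0124,"y":-0.03,"z":0.007,"wz":-0.0573,"hand":1},{"x":0.0186,"y":-0.0134,"z":-0.01,"wz":-0.0573,"hand":1},{"x":0.0186,"y":-0.0134,"z":-0.01,"wz":-0.0573,"hand":1},{"x":0.0186,"y":-0.0134,"z":-0.01,"wz":-0.0573,"hand":1},{"x":0.0186,"y":-0.0134,"z":-0.01,"wz":-0.0573,"hand":1},{"x":0.0186,"y":-0.0134,"z":-0.01,"wz":-0.0573,"hand":1},{"x":0.0186,"y":-0.0134,"z":-0.01,"wz":-0.0573,"hand":1},{"x":0.0186,"y":-0.0134,"z":-0.01,"wz":-0.0573,"hand":1},{"x":0.0186,"y":-0.0134,"z":-0.01,"wz":-0.0573,"hand":1},{"x":0.0186,"y":-0.0134,"z":-0.01,"wz":-0.0573,"hand":1},{"x":0.0186,"y":-0.0134,"z":-0.01,"wz":-0.0573,"hand":1}]' 30
python3 - <<'E'
from h import *
c=manip.get_calibration('wrist'); _C['wrist']=c
from fit import w
p=[.55425,.1413,.139]; im=snap('wrist','w0'); im=im.copy()
for X in((-92,0,96),(92,0,96),(-44,0,96),(44,0,96),(-60,-85,80),(60,-85,80),(60,85,80),(-60,85,80),(0,-42,104),(0,42,104)):
    u=proj('wrist',w(p,X)); print(X,np.round(u)); cv2.circle(im,tuple(int(round(k)) for k in u),3,(255,0,255),1)
cv2.imwrite('pics/w0o.png',im[:,:,::-1])
s=manip.sense();print(s['tool_pos'],np.round(s['tcp_rot'],3).tolist(),s['joints'],s['opening'])
E
```

```text
schema error: expected keys x, y, z, wx, wy, wz, hand
Traceback (most recent call last):
NameError: name '_C' is not defined
```

```bash
python3 -m jog '[{"x":0.0124,"y":-0.03,"z":0.007,"wx":0,"wy":0,"wz":-0.0573,"hand":1},{"x":0.0124,"y":-0.03,"z":0.007,"wx":0,"wy":0,"wz":-0.0573,"hand":1},{"x":0.0124,"y":-0.03,"z":0.007,"wx":0,"wy":0,"wz":-0.0573,"hand":1},{"x":0.0124,"y":-0.03,"z":0.007,"wx":0,"wy":0,"wz":-0.0573,"hand":1},{"x":0.0124,"y":-0.03,"z":0.007,"wx":0,"wy":0,"wz":-0.0573,"hand":1},{"x":0.0124,"y":-0.03,"z":0.007,"wx":0,"wy":0,"wz":-0.0573,"hand":1},{"x":0.0124,"y":-0.03,"z":0.007,"wx":0,"wy":0,"wz":-0.0573,"hand":1},{"x":0.0124,"y":-0.03,"z":0.007,"wx":0,"wy":0,"wz":-0.0573,"hand":1},{"x":0.0124,"y":-0.03,"z":0.007,"wx":0,"wy":0,"wz":-0.0573,"hand":1},{"x":0.0124,"y":-0.03,"z":0.007,"wx":0,"wy":0,"wz":-0.0573,"hand":1},{"x":0.0186,"y":-0.0134,"z":-0.01,"wx":0,"wy":0,"wz":-0.0573,"hand":1},{"x":0.0186,"y":-0.0134,"z":-0.01,"wx":0,"wy":0,"wz":-0.0573,"hand":1},{"x":0.0186,"y":-0.0134,"z":-0.01,"wx":0,"wy":0,"wz":-0.0573,"hand":1},{"x":0.0186,"y":-0.0134,"z":-0.01,"wx":0,"wy":0,"wz":-0.0573,"hand":1},{"x":0.0186,"y":-0.0134,"z":-0.01,"wx":0,"wy":0,"wz":-0.0573,"hand":1},{"x":0.0186,"y":-0.0134,"z":-0.01,"wx":0,"wy":0,"wz":-0.0573,"hand":1},{"x":0.0186,"y":-0.0134,"z":-0.01,"wx":0,"wy":0,"wz":-0.0573,"hand":1},{"x":0.0186,"y":-0.0134,"z":-0.01,"wx":0,"wy":0,"wz":-0.0573,"hand":1},{"x":0.0186,"y":-0.0134,"z":-0.01,"wx":0,"wy":0,"wz":-0.0573,"hand":1},{"x":0.0186,"y":-0.0134,"z":-0.01,"wx":0,"wy":0,"wz":-0.0573,"hand":1}]' 30
cat > ov.py <<'E'
import sys,h
from h import *
from fit import w
def ov(f,p=(.55425,.1413,.139),pts=((-92,0,96),(92,0,96),(-44,0,96),(44,0,96),(-60,-85,80),(60,-85,80),(60,85,80),(-60,85,80),(0,-42,104),(0,42,104))):
    h._C['wrist']=manip.get_calibration('wrist'); im=snap('wrist',f).copy()
    for X in pts:
        u=proj('wrist',w(p,X)); print(X,np.round(u)); cv2.circle(im,tuple(int(round(k)) for k in u),3,(255,0,255),1)
    cv2.imwrite(f'pics/{f}o.png',im[:,:,::-1])
    s=manip.sense();print(s['time'],s['tool_pos'],np.round(s['tcp_rot'],3).tolist(),s['joints'],s['opening'],s['contact_force'])
if __name__=='__main__': ov(sys.argv[1])
E
python3 ov.py w0
```

```text
time: 3.22
tool_pos: [0.4871, 0.1648, 0.2009]
tcp_rot: [[0.0, -0.136, 0.991], [0.0, 0.991, 0.136], [-1.0, 0.0, 0.0]]
contact_force: [-0.0, -0.4, -0.1]
opening: -0.0
(-92, 0, 96) [218. 225.]
(92, 0, 96) [440. 224.]
(-44, 0, 96) [277. 225.]
(44, 0, 96) [384. 224.]
(-60, -85, 80) [257. 302.]
(60, -85, 80) [384. 301.]
(60, 85, 80) [407. 118.]
(-60, 85, 80) [258. 117.]
(0, -42, 104) [330. 275.]
(0, 42, 104) [337. 177.]
3.2667 [0.48846722 0.16244429 0.19860293] [[-0.001, -0.131, 0.991], [-0.002, 0.991, 0.131], [-1.0, -0.002, -0.001]] [ 0.17765999 -0.19139404  1.89989003 -0.00230361  1.43449452  0.04633079] 0.005724172611871555 [-0.78426808 -3.56604347 -1.60366213]
```

View pics/w0o.png

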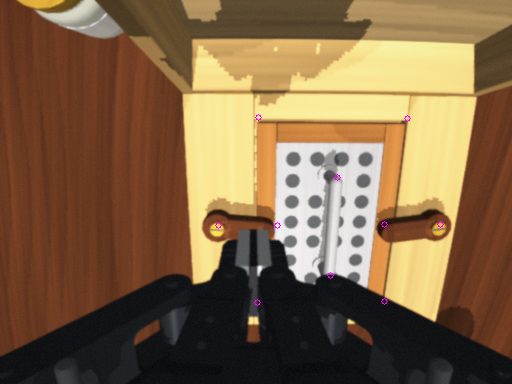

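The wrist view confirms the fit: predicted screws (218,225) and (440,224) and the handle lie on the image within about 3 px. Pushing the near button now.

```bash
python3 -m jog '[{"x":0,"y":0,"z":-0.028,"wx":0,"wy":0,"wz":0,"hand":1},{"x":0,"y":0,"z":-0.028,"wx":0,"wy":0,"wz":0,"hand":1},{"x":0,"y":0,"z":-0.028,"wx":0,"wy":0,"wz":0,"hand":1},{"x":0,"y":0,"z":-0.028,"wx":0,"wy":0,"wz":0,"hand":1},{"x":0.001,"y":-0.0072,"z":0,"wx":0,"wy":0,"wz":0,"hand":1},{"x":0.001,"y":-0.0072,"z":0,"wx":0,"wy":0,"wz":0,"hand":1},{"x":0.001,"y":-0.0072,"z":0,"wx":0,"wy":0,"wz":0,"hand":1},{"x":0.001,"y":-0.0072,"z":0,"wx":0,"wy":0,"wz":0,"hand":1},{"x":0.001,"y":-0.0072,"z":0,"wx":0,"wy":0,"wz":0,"hand":1},{"x":0.001,"y":-0.0072,"z":0,"wx":0,"wy":0,"wz":0,"hand":1},{"x":0.001,"y":-0.0072,"z":0,"wx":0,"wy":0,"wz":0,"hand":1},{"x":0.001,"y":-0.0072,"z":0,"wx":0,"wy":0,"wz":0,"hand":1},{"x":0.001,"y":-0.0072,"z":0,"wx":0,"wy":0,"wz":0,"hand":1},{"x":0.001,"y":-0.0072,"z":0,"wx":0,"wy":0,"wz":0,"hand":1},{"x":0,"y":0,"z":0,"wx":0,"wy":0,"wz":0,"hand":1}]'
```

```text
time: 4.52
tool_pos: [0.4967, 0.0919, 0.0895]
tcp_rot: [[0.001, -0.137, 0.991], [-0.002, 0.991, 0.137], [-1.0, -0.002, 0.0]]
contact_force: [1.9, -2.3, 1.1]
opening: 0.002
```

```bash
python3 -m jog '[{"x":0,"y":0,"z":0.03,"wx":0,"wy":0,"wz":0,"hand":1},{"x":0,"y":0,"z":0.03,"wx":0,"wy":0,"wz":0,"hand":1},{"x":0.0233,"y":0.0184,"z":0,"wx":0,"wy":0,"wz":0,"hand":1},{"x":0.0233,"y":0.0184,"z":0,"wx":0,"wy":0,"wz":0,"hand":1},{"x":0.0233,"y":0.0184,"z":0,"wx":0,"wy":0,"wz":0,"hand":1},{"x":0.0233,"y":0.0184,"z":0,"wx":0,"wy":0,"wz":0,"hand":1},{"x":0.0233,"y":0.0184,"z":0,"wx":0,"wy":0,"wz":0,"hand":1},{"x":0,"y":0,"z":-0.03,"wx":0,"wy":0,"wz":0,"hand":1},{"x":0,"y":0,"z":-0.032,"wx":0,"wy":0,"wz":0,"hand":1},{"x":0.001,"y":-0.0072,"z":0,"wx":0,"wy":0,"wz":0,"hand":1},{"x":0.001,"y":-0.0072,"z":0,"wx":0,"wy":0,"wz":0,"hand":1},{"x":0.001,"y":-0.0072,"z":0,"wx":0,"wy":0,"wz":0,"hand":1},{"x":0.001,"y":-0.0072,"z":0,"wx":0,"wy":0,"wz":0,"hand":1},{"x":0.001,"y":-0.0072,"z":0,"wx":0,"wy":0,"wz":0,"hand":1},{"x":0.001,"y":-0.0072,"z":0,"wx":0,"wy":0,"wz":0,"hand":1},{"x":0.001,"y":-0.0072,"z":0,"wx":0,"wy":0,"wz":0,"hand":1},{"x":0.001,"y":-0.0072,"z":0,"wx":0,"wy":0,"wz":0,"hand":1},{"x":0.001,"y":-0.0072,"z":0,"wx":0,"wy":0,"wz":0,"hand":1},{"x":0.001,"y":-0.0072,"z":0,"wx":0,"wy":0,"wz":0,"hand":1},{"x":0,"y":0,"z":0,"wx":0,"wy":0,"wz":0,"hand":1}]'
```

```text
time: 6.18
tool_pos: [0.6243, 0.1119, 0.0892]
tcp_rot: [[0.004, -0.137, 0.991], [-0.001, 0.991, 0.137], [-1.0, -0.001, 0.003]]
contact_force: [-0.5, -0.2, 5.5]
opening: 0.001
```

```bash
python3 -m jog '[{"x":0,"y":0,"z":0.03,"wx":0,"wy":0,"wz":0,"hand":1},{"x":0,"y":0,"z":0.04,"wx":0,"wy":0,"wz":0,"hand":1},{"x":-0.02,"y":-0.01,"z":0.04,"wx":0,"wy":0,"wz":0,"hand":0.2},{"x":-0.02,"y":-0.01,"z":0,"wx":0,"wy":0,"wz":0,"hand":0.2},{"x":-0.02,"y":-0.01,"z":0,"wx":0,"wy":0,"wz":0,"hand":0.2},{"x":0,"y":0,"z":0,"wx":0,"wy":0,"wz":0,"hand":0.2}]'; python3 ov.py w1
```

```text
time: 6.68
tool_pos: [0.5623, 0.0822, 0.1939]
tcp_rot: [[-0.001, -0.137, 0.991], [-0.003, 0.991, 0.137], [-1.0, -0.002, -0.001]]
contact_force: [1.5, -0.1, -0.2]
opening: 0.403
(-92, 0, 96) [127. 110.]
(92, 0, 96) [381. 109.]
(-44, 0, 96) [193. 109.]
(44, 0, 96) [315. 109.]
(-60, -85, 80) [182. 212.]
(60, -85, 80) [326. 212.]
(60, 85, 80) [338. -13.]
(-60, 85, 80) [170. -13.]
(0, -42, 104) [254. 168.]
(0, 42, 104) [254.  45.]
6.7333 [0.56345717 0.08284054 0.1935451 ] [[-0.0, -0.137, 0.991], [-0.002, 0.991, 0.137], [-1.0, -0.002, -0.0]] [ 1.61270863e-02 -5.26095463e-02  1.78190588e+00 -1.65494479e-03
  1.41232442e+00 -1.20993937e-01] 0.4017500282747884 [0.55055503 0.27738081 0.86970263]
```

View pics/w1o.png

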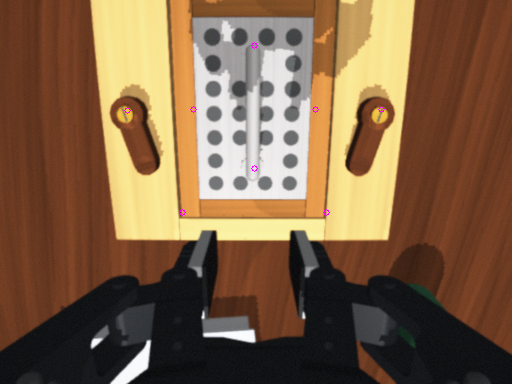

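Both buttons read about 1.2 rad aside. The screws and handle sit about 4 px low, so I shift the grasp 3 mm toward -y. Now to grasp.

```bash
python3 -m jog '[{"x":-0.004,"y":0.028,"z":0,"wx":0,"wy":0,"wz":0,"hand":0.2},{"x":-0.004,"y":0.028,"z":0,"wx":0,"wy":0,"wz":0,"hand":0.2},{"x":0,"y":0,"z":-0.027,"wx":0,"wy":0,"wz":0,"hand":0.2},{"x":0,"y":0,"z":-0.027,"wx":0,"wy":0,"wz":0,"hand":0.2},{"x":0,"y":0,"z":-0.027,"wx":0,"wy":0,"wz":0,"hand":0.2},{"x":0,"y":0,"z":-0.026,"wx":0,"wy":0,"wz":0,"hand":0.2},{"x":0,"y":0,"z":0,"wx":0,"wy":0,"wz":0,"hand":0.2},{"x":0,"y":0,"z":0,"wx":0,"wy":0,"wz":0,"hand":1},{"x":0,"y":0,"z":0,"wx":0,"wy":0,"wz":0,"hand":1},{"x":0,"y":0,"z":0,"wx":0,"wy":0,"wz":0,"hand":1},{"x":0,"y":0,"z":0,"wx":0,"wy":0,"wz":0,"hand":1},{"x":0,"y":0,"z":0,"wx":0,"wy":0,"wz":0,"hand":1},{"x":0,"y":0,"z":0.005,"wx":0,"wy":0,"wz":0,"hand":1},{"x":0,"y":0,"z":0.005,"wx":0,"wy":0,"wz":0,"hand":1}]' 70
```

```text
time: 7.9
tool_pos: [0.5564, 0.1404, 0.0975]
tcp_rot: [[-0.0, -0.138, 0.99], [-0.0, 0.99, 0.138], [-1.0, -0.0, -0.0]]
contact_force: [-2.2, 0.6, -4.3]
opening: 0.084
```

```bash
python3 -m jog '[{"x":0,"y":0,"z":0.012,"wx":0,"wy":0,"wz":0,"hand":1},{"x":0,"y":0,"z":0.015,"wx":0,"wy":0,"wz":0,"hand":1},{"x":0,"y":0,"z":0.02,"wx":0,"wy":0,"wz":0,"hand":1},{"x":0,"y":0,"z":0.025,"wx":0,"wy":0,"wz":0,"hand":1},{"x":0,"y":0,"z":0.02,"wx":0,"wy":0,"wz":0,"hand":1},{"x":0,"y":0,"z":0.01,"wx":0,"wy":0,"wz":0,"hand":1},{"x":0,"y":0,"z":0,"wx":0,"wy":0,"wz":0,"hand":1},{"x":0,"y":0,"z":0,"wx":0,"wy":0,"wz":0,"hand":1}]'; python3 -c "
from h import *
a=snap('side','d2')[80:230,150:350];b=snap('wrist','w2')
cv2.imwrite('pics/m2.png',np.hstack([cv2.resize(a,(400,300)),cv2.resize(b,(400,300))])[:,:,::-1])"
```

```text
time: 8.57
tool_pos: [0.5571, 0.1406, 0.1998]
tcp_rot: [[0.003, -0.139, 0.99], [0.0, 0.99, 0.139], [-1.0, -0.0, 0.003]]
contact_force: [-0.8, -0.3, -3.6]
opening: 0.085
```

View pics/m2.png

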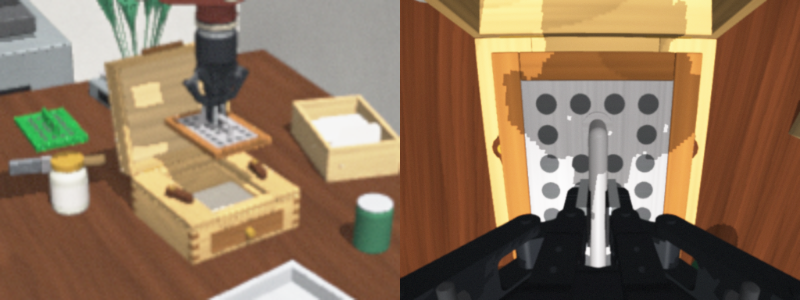

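The panel is held level and clear of the box. Carrying it to the tray.

```bash
python3 -m jog '[{"x":-0.002,"y":-0.015,"z":0,"wx":0,"wy":0,"wz":0.005,"hand":1},{"x":-0.004,"y":-0.028,"z":0,"wx":0,"wy":0,"wz":0.005,"hand":1},{"x":-0.004,"y":-0.028,"z":0,"wx":0,"wy":0,"wz":0.005,"hand":1},{"x":-0.004,"y":-0.028,"z":0,"wx":0,"wy":0,"wz":0.005,"hand":1},{"x":-0.004,"y":-0.028,"z":0,"wx":0,"wy":0,"wz":0.005,"hand":1},{"x":-0.004,"y":-0.028,"z":0,"wx":0,"wy":0,"wz":0.005,"hand":1},{"x":-0.004,"y":-0.028,"z":0,"wx":0,"wy":0,"wz":0.005,"hand":1},{"x":-0.004,"y":-0.028,"z":0,"wx":0,"wy":0,"wz":0.005,"hand":1},{"x":-0.004,"y":-0.028,"z":0,"wx":0,"wy":0,"wz":0.005,"hand":1},{"x":-0.004,"y":-0.028,"z":0,"wx":0,"wy":0,"wz":0.005,"hand":1},{"x":-0.004,"y":-0.028,"z":0,"wx":0,"wy":0,"wz":0.005,"hand":1},{"x":-0.004,"y":-0.028,"z":0,"wx":0,"wy":0,"wz":0.005,"hand":1},{"x":-0.004,"y":-0.028,"z":0,"wx":0,"wy":0,"wz":0.005,"hand":1},{"x":-0.004,"y":-0.028,"z":0,"wx":0,"wy":0,"wz":0.005,"hand":1},{"x":-0.003,"y":-0.024,"z":0,"wx":0,"wy":0,"wz":0,"hand":1},{"x":0,"y":0,"z":0,"wx":0,"wy":0,"wz":0,"hand":1},{"x":0,"y":0,"z":-0.02,"wx":0,"wy":0,"wz":0,"hand":1},{"x":0,"y":0,"z":-0.025,"wx":0,"wy":0,"wz":0,"hand":1},{"x":0,"y":0,"z":-0.025,"wx":0,"wy":0,"wz":0,"hand":1},{"x":0,"y":0,"z":0,"wx":0,"wy":0,"wz":0,"hand":1}]'; python3 -c "
from h import *
import h,fit
from fit import w
a=snap('scene','s3')[130:250,110:270];b=snap('wrist','w3')
cv2.imwrite('pics/m3.png',np.hstack([cv2.resize(a,(400,300)),cv2.resize(b,(400,300))])[:,:,::-1])
print(proj('scene',(.502,-.262,.004)))"
```

```text
time: 10.33
tool_pos: [0.4952, -0.2592, 0.1207]
tcp_rot: [[-0.011, -0.207, 0.978], [0.008, 0.978, 0.207], [-1.0, 0.011, -0.01]]
contact_force: [-1.5, 1.3, -5.7]
opening: 0.089
(np.float64(184.59219115759277), np.float64(188.8637951918374))
```

View pics/m3.png

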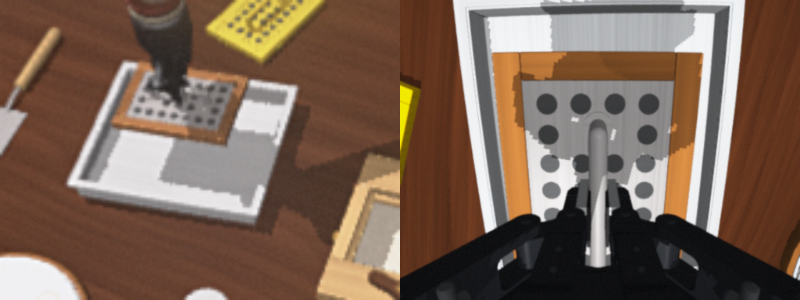

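The panel is centred and aligned over the tray. Lowering it.

```bash
python3 -m jog '[{"x":0.003,"y":0,"z":-0.015,"wx":0,"wy":0,"wz":0,"hand":1},{"x":0.002,"y":0,"z":-0.015,"wx":0,"wy":0,"wz":0,"hand":1},{"x":0,"y":0,"z":-0.015,"wx":0,"wy":0,"wz":0,"hand":1},{"x":0,"y":0,"z":-0.015,"wx":0,"wy":0,"wz":0,"hand":1},{"x":0,"y":0,"z":-0.012,"wx":0,"wy":0,"wz":0,"hand":1},{"x":0,"y":0,"z":-0.008,"wx":0,"wy":0,"wz":0,"hand":1},{"x":0,"y":0,"z":-0.004,"wx":0,"wy":0,"wz":0,"hand":1},{"x":0,"y":0,"z":-0.003,"wx":0,"wy":0,"wz":0,"hand":1},{"x":0,"y":0,"z":-0.002,"wx":0,"wy":0,"wz":0,"hand":1},{"x":0,"y":0,"z":0,"wx":0,"wy":0,"wz":0,"hand":1},{"x":0,"y":0,"z":0,"wx":0,"wy":0,"wz":0,"hand":1}]'
```

```text
time: 11.35
tool_pos: [0.5049, -0.2628, 0.0404]
tcp_rot: [[0.001, -0.207, 0.978], [-0.001, 0.978, 0.207], [-1.0, -0.001, 0.001]]
contact_force: [-0.4, -0.6, -2.8]
opening: 0.09
```

```bash
python3 -m jog '[{"x":0,"y":0,"z":-0.004,"wx":0,"wy":0,"wz":0,"hand":1},{"x":0,"y":0,"z":-0.004,"wx":0,"wy":0,"wz":0,"hand":1},{"x":0,"y":0,"z":-0.003,"wx":0,"wy":0,"wz":0,"hand":1},{"x":0,"y":0,"z":0,"wx":0,"wy":0,"wz":0,"hand":1},{"x":0,"y":0,"z":0,"wx":0,"wy":0,"wz":0,"hand":1}]'
```

```text
time: 11.77
tool_pos: [0.5042, -0.2622, 0.0281]
tcp_rot: [[-0.001, -0.207, 0.978], [0.001, 0.978, 0.207], [-1.0, 0.001, -0.001]]
contact_force: [-0.0, -0.4, -3.4]
opening: 0.089
```

```bash
python3 -m jog '[{"x":0,"y":0,"z":-0.002,"wx":0,"wy":0,"wz":0,"hand":1},{"x":0,"y":0,"z":0,"wx":0,"wy":0,"wz":0,"hand":1},{"x":0,"y":0,"z":0,"wx":0,"wy":0,"wz":0,"hand":1}]';python3 -m jog '[{"x":0,"y":0,"z":-0.002,"wx":0,"wy":0,"wz":0,"hand":1},{"x":0,"y":0,"z":0,"wx":0,"wy":0,"wz":0,"hand":1},{"x":0,"y":0,"z":0,"wx":0,"wy":0,"wz":0,"hand":1}]'
```

```text
time: 12.02
tool_pos: [0.5045, -0.2624, 0.0266]
tcp_rot: [[-0.0, -0.207, 0.978], [0.0, 0.978, 0.207], [-1.0, 0.0, -0.0]]
contact_force: [-0.1, -0.7, -3.2]
opening: 0.089
time: 12.27
tool_pos: [0.5049, -0.2628, 0.0252]
tcp_rot: [[0.001, -0.208, 0.978], [-0.001, 0.978, 0.208], [-1.0, -0.001, 0.001]]
contact_force: [-0.6, -0.3, -0.6]
opening: 0.083
```

Contact at z = 0.025, as predicted. Releasing and rising.

```bash
python3 -m jog '[{"x":0,"y":0,"z":0,"wx":0,"wy":0,"wz":0,"hand":0.2},{"x":0,"y":0,"z":0,"wx":0,"wy":0,"wz":0,"hand":0.2},{"x":0,"y":0,"z":0,"wx":0,"wy":0,"wz":0,"hand":0.2},{"x":0,"y":0,"z":0,"wx":0,"wy":0,"wz":0,"hand":0.2},{"x":0,"y":0,"z":0,"wx":0,"wy":0,"wz":0,"hand":0.2},{"x":0,"y":0,"z":0.01,"wx":0,"wy":0,"wz":0,"hand":0.2},{"x":0,"y":0,"z":0.02,"wx":0,"wy":0,"wz":0,"hand":0.2},{"x":0,"y":0,"z":0.04,"wx":0,"wy":0,"wz":0,"hand":0.2},{"x":0,"y":0,"z":0.04,"wx":0,"wy":0,"wz":0,"hand":0.2},{"x":0,"y":0,"z":0.04,"wx":0,"wy":0,"wz":0,"hand":0.2},{"x":0,"y":0,"z":0.04,"wx":0,"wy":0,"wz":0,"hand":1},{"x":0,"y":0,"z":0,"wx":0,"wy":0,"wz":0,"hand":1}]'; python3 -c "
from h import *
a=snap('side','d4')[80:310,150:380];b=snap('wrist','w4')
cv2.imwrite('pics/m4.png',np.hstack([cv2.resize(a,(400,400)),cv2.resize(b,(400,400))])[:,:,::-1])
print(manip.sense()['joints'])"
```

```text
time: 13.27
tool_pos: [0.5086, -0.2652, 0.2268]
tcp_rot: [[0.015, -0.208, 0.978], [-0.01, 0.978, 0.208], [-1.0, -0.013, 0.012]]
contact_force: [0.9, -0.7, 0.8]
opening: 0.126
[-6.10508773e-01 -7.34916778e-02  1.75936114e+00 -1.06129916e-05
  1.44908993e+00 -8.19529316e-01]
```

View pics/m4.png

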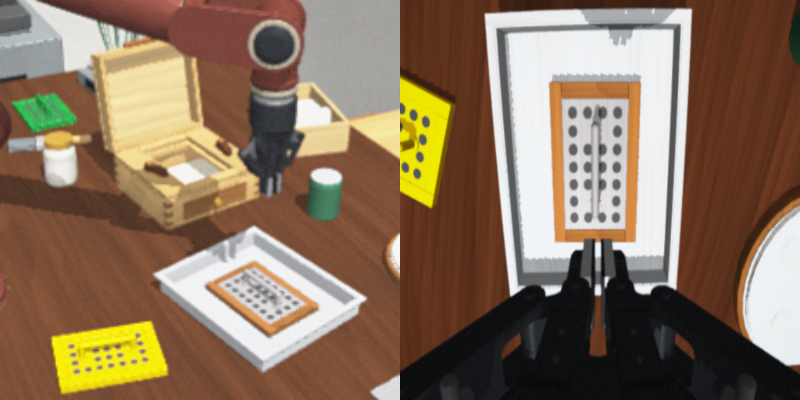

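The panel lies flat in the tray, released. Next I travel over the cover (top about 0.30 m) to get behind it.

```bash
python3 -m jog '[{"x":0,"y":0.01,"z":0.036,"wx":0,"wy":0,"wz":-0.0038,"hand":1},{"x":0,"y":0.01,"z":0.036,"wx":0,"wy":0,"wz":-0.0038,"hand":1},{"x":0,"y":0.02,"z":0.034,"wx":0,"wy":0,"wz":-0.0038,"hand":1},{"x":0,"y":0.03,"z":0.025,"wx":0,"wy":0,"wz":-0.0038,"hand":1},{"x":0,"y":0.036,"z":0.015,"wx":0,"wy":0,"wz":-0.0038,"hand":1},{"x":0.001,"y":0.038,"z":0,"wx":0,"wy":0,"wz":-0.0038,"hand":1},{"x":0.001,"y":0.038,"z":0,"wx":0,"wy":0,"wz":-0.0038,"hand":1},{"x":0.001,"y":0.038,"z":0,"wx":0,"wy":0,"wz":-0.0038,"hand":1},{"x":0.001,"y":0.038,"z":0,"wx":0,"wy":0,"wz":-0.0038,"hand":1},{"x":0.001,"y":0.038,"z":0,"wx":0,"wy":0,"wz":-0.0038,"hand":1},{"x":0.001,"y":0.038,"z":0,"wx":0,"wy":0,"wz":-0.0038,"hand":1},{"x":0.001,"y":0.038,"z":0,"wx":0,"wy":0,"wz":-0.0038,"hand":1},{"x":0.001,"y":0.038,"z":0,"wx":0,"wy":0,"wz":-0.0038,"hand":1},{"x":0.001,"y":0.038,"z":0,"wx":0,"wy":0,"wz":-0.0038,"hand":1},{"x":0.001,"y":0.038,"z":0,"wx":0,"wy":0,"wz":-0.0038,"hand":1},{"x":0.001,"y":0.038,"z":0,"wx":0,"wy":0,"wz":-0.0038,"hand":1},{"x":0.001,"y":0.038,"z":0,"wx":0,"wy":0,"wz":-0.0038,"hand":1},{"x":0.001,"y":0.038,"z":0,"wx":0,"wy":0,"wz":-0.0038,"hand":1},{"x":0.001,"y":0.038,"z":0,"wx":0,"wy":0,"wz":-0.0038,"hand":1},{"x":0,"y":0,"z":0,"wx":0,"wy":0,"wz":0,"hand":1}]'
```

```text
time: 15.03
tool_pos: [0.5167, 0.3806, 0.3567]
tcp_rot: [[-0.006, -0.142, 0.99], [-0.0, 0.99, 0.142], [-1.0, 0.0, -0.006]]
contact_force: [-0.1, -0.8, -0.1]
opening: 0.003
```

```bash
python3 -m jog '[{"x":0.003,"y":-0.002,"z":-0.0255,"wx":0,"wy":0,"wz":0,"hand":1},{"x":0,"y":0,"z":-0.0255,"wx":0,"wy":0,"wz":0,"hand":1},{"x":0,"y":0,"z":-0.0255,"wx":0,"wy":0,"wz":0,"hand":1},{"x":0,"y":0,"z":-0.0255,"wx":0,"wy":0,"wz":0,"hand":1},{"x":0,"y":0,"z":0,"wx":0,"wy":0,"wz":0,"hand":1},{"x":0,"y":0,"z":0,"wx":0,"wy":0,"wz":0,"hand":1}]'; python3 -m jog '[{"x":0.001,"y":-0.0075,"z":0,"wx":0,"wy":0,"wz":0,"hand":1},{"x":0.001,"y":-0.0075,"z":0,"wx":0,"wy":0,"wz":0,"hand":1},{"x":0.001,"y":-0.0075,"z":0,"wx":0,"wy":0,"wz":0,"hand":1},{"x":0.001,"y":-0.0075,"z":0,"wx":0,"wy":0,"wz":0,"hand":1},{"x":0.001,"y":-0.0075,"z":0,"wx":0,"wy":0,"wz":0,"hand":1},{"x":0.001,"y":-0.0075,"z":0,"wx":0,"wy":0,"wz":0,"hand":1}]'
```

```text
time: 15.53
tool_pos: [0.5201, 0.3726, 0.2552]
tcp_rot: [[-0.006, -0.136, 0.991], [-0.003, 0.991, 0.136], [-1.0, -0.002, -0.006]]
contact_force: [-0.3, -0.5, 0.4]
opening: -0.001
time: 16.03
tool_pos: [0.5285, 0.3315, 0.2637]
tcp_rot: [[0.006, -0.138, 0.99], [0.011, 0.99, 0.138], [-1.0, 0.01, 0.007]]
contact_force: [-2.7, 10.1, 8.6]
opening: 0.003
```

```bash
python3 -m jog '[{"x":0.001,"y":-0.0068,"z":0,"wx":0,"wy":0,"wz":0,"hand":1},{"x":0.001,"y":-0.0068,"z":0,"wx":0,"wy":0,"wz":0,"hand":1},{"x":0.001,"y":-0.0068,"z":0,"wx":0,"wy":0,"wz":0,"hand":1},{"x":0.001,"y":-0.0068,"z":0,"wx":0,"wy":0,"wz":0,"hand":1},{"x":0.001,"y":-0.0075,"z":0.0012,"wx":0,"wy":0,"wz":0,"hand":1},{"x":0.001,"y":-0.0075,"z":0.0012,"wx":0,"wy":0,"wz":0,"hand":1},{"x":0.001,"y":-0.0075,"z":0.0012,"wx":0,"wy":0,"wz":0,"hand":1},{"x":0.001,"y":-0.0075,"z":0.0012,"wx":0,"wy":0,"wz":0,"hand":1}]'; python3 -m jog '[{"x":0.001,"y":-0.0071,"z":0,"wx":0,"wy":0,"wz":0,"hand":1},{"x":0.001,"y":-0.0071,"z":0,"wx":0,"wy":0,"wz":0,"hand":1},{"x":0.001,"y":-0.0071,"z":0,"wx":0,"wy":0,"wz":0,"hand":1},{"x":0.001,"y":-0.0071,"z":0,"wx":0,"wy":0,"wz":0,"hand":1},{"x":0.001,"y":-0.0071,"z":0,"wx":0,"wy":0,"wz":0,"hand":1}]'
```

```text
time: 16.7
tool_pos: [0.5366, 0.2732, 0.2676]
tcp_rot: [[0.006, -0.137, 0.991], [0.007, 0.991, 0.137], [-1.0, 0.007, 0.007]]
contact_force: [0.6, 7.5, 4.9]
opening: 0.004
time: 17.12
tool_pos: [0.5415, 0.237, 0.2673]
tcp_rot: [[0.005, -0.137, 0.991], [0.006, 0.991, 0.137], [-1.0, 0.005, 0.006]]
contact_force: [0.2, 5.1, 3.2]
opening: 0.001
```

```bash
python3 -m jog '[{"x":0.001,"y":-0.007,"z":-0.0016,"wx":0,"wy":0,"wz":0,"hand":1},{"x":0.001,"y":-0.007,"z":-0.0016,"wx":0,"wy":0,"wz":0,"hand":1},{"x":0.001,"y":-0.007,"z":-0.0016,"wx":0,"wy":0,"wz":0,"hand":1},{"x":0.001,"y":-0.007,"z":-0.0016,"wx":0,"wy":0,"wz":0,"hand":1},{"x":0.001,"y":-0.007,"z":-0.0016,"wx":0,"wy":0,"wz":0,"hand":1},{"x":0.001,"y":-0.0066,"z":-0.0029,"wx":0,"wy":0,"wz":0,"hand":1},{"x":0.001,"y":-0.0066,"z":-0.0029,"wx":0,"wy":0,"wz":0,"hand":1},{"x":0.001,"y":-0.0066,"z":-0.0029,"wx":0,"wy":0,"wz":0,"hand":1},{"x":0.001,"y":-0.0066,"z":-0.0029,"wx":0,"wy":0,"wz":0,"hand":1},{"x":0.001,"y":-0.0066,"z":-0.0029,"wx":0,"wy":0,"wz":0,"hand":1}]'; python3 -m jog '[{"x":0.001,"y":-0.0058,"z":-0.0041,"wx":0,"wy":0,"wz":0,"hand":1},{"x":0.001,"y":-0.0058,"z":-0.0041,"wx":0,"wy":0,"wz":0,"hand":1},{"x":0.001,"y":-0.0058,"z":-0.0041,"wx":0,"wy":0,"wz":0,"hand":1},{"x":0.001,"y":-0.0058,"z":-0.0041,"wx":0,"wy":0,"wz":0,"hand":1},{"x":0.001,"y":-0.0058,"z":-0.0041,"wx":0,"wy":0,"wz":0,"hand":1}]'
```

```text
time: 17.95
tool_pos: [0.5515, 0.1676, 0.2443]
tcp_rot: [[0.005, -0.136, 0.991], [0.002, 0.991, 0.136], [-1.0, 0.002, 0.005]]
contact_force: [-0.6, 1.9, 4.3]
opening: 0.001
time: 18.37
tool_pos: [0.5562, 0.1381, 0.2229]
tcp_rot: [[0.003, -0.136, 0.991], [0.001, 0.991, 0.136], [-1.0, 0.0, 0.003]]
contact_force: [-2.0, 2.1, 3.9]
opening: -0.004
```

```bash
python3 -m jog '[{"x":0.0007,"y":-0.0049,"z":-0.0053,"wx":0,"wy":0,"wz":0,"hand":1},{"x":0.0007,"y":-0.0049,"z":-0.0053,"wx":0,"wy":0,"wz":0,"hand":1},{"x":0.0007,"y":-0.0049,"z":-0.0053,"wx":0,"wy":0,"wz":0,"hand":1},{"x":0.0007,"y":-0.0049,"z":-0.0053,"wx":0,"wy":0,"wz":0,"hand":1},{"x":0.0007,"y":-0.0049,"z":-0.0053,"wx":0,"wy":0,"wz":0,"hand":1},{"x":0.0005,"y":-0.0038,"z":-0.0061,"wx":0,"wy":0,"wz":0,"hand":1},{"x":0.0005,"y":-0.0038,"z":-0.0061,"wx":0,"wy":0,"wz":0,"hand":1},{"x":0.0005,"y":-0.0038,"z":-0.0061,"wx":0,"wy":0,"wz":0,"hand":1},{"x":0.0005,"y":-0.0038,"z":-0.0061,"wx":0,"wy":0,"wz":0,"hand":1},{"x":0.0005,"y":-0.0038,"z":-0.0061,"wx":0,"wy":0,"wz":0,"hand":1}]'; python3 -m jog '[{"x":0,"y":-0.0025,"z":-0.0048,"wx":0,"wy":0,"wz":0,"hand":1},{"x":0,"y":-0.0025,"z":-0.0048,"wx":0,"wy":0,"wz":0,"hand":1},{"x":0,"y":-0.0025,"z":-0.0048,"wx":0,"wy":0,"wz":0,"hand":1},{"x":0,"y":-0.0025,"z":-0.0048,"wx":0,"wy":0,"wz":0,"hand":1},{"x":0,"y":-0.0025,"z":-0.0048,"wx":0,"wy":0,"wz":0,"hand":1},{"x":0,"y":0,"z":0,"wx":0,"wy":0,"wz":0,"hand":1}]'
```

```text
time: 19.2
tool_pos: [0.5616, 0.0952, 0.1625]
tcp_rot: [[0.0, -0.136, 0.991], [0.001, 0.991, 0.136], [-1.0, 0.001, 0.0]]
contact_force: [1.7, 1.1, 2.1]
opening: -0.001
time: 19.7
tool_pos: [0.5604, 0.0824, 0.1376]
tcp_rot: [[-0.003, -0.136, 0.991], [-0.001, 0.991, 0.136], [-1.0, -0.0, -0.003]]
contact_force: [-0.1, 0.3, -0.8]
opening: -0.0
```

Easing down the last ~12 mm.

```bash
python3 -m jog '[{"x":0,"y":0,"z":-0.003,"wx":0,"wy":0,"wz":0,"hand":1},{"x":0,"y":0,"z":-0.003,"wx":0,"wy":0,"wz":0,"hand":1},{"x":0,"y":0,"z":-0.003,"wx":0,"wy":0,"wz":0,"hand":1},{"x":0,"y":0,"z":-0.003,"wx":0,"wy":0,"wz":0,"hand":1},{"x":0,"y":0,"z":0,"wx":0,"wy":0,"wz":0,"hand":1}]'; python3 -m jog '[{"x":0,"y":0,"z":-0.002,"wx":0,"wy":0,"wz":0,"hand":1},{"x":0,"y":0,"z":-0.002,"wx":0,"wy":0,"wz":0,"hand":1},{"x":0,"y":0,"z":-0.002,"wx":0,"wy":0,"wz":0,"hand":1},{"x":0,"y":0,"z":0,"wx":0,"wy":0,"wz":0,"hand":1},{"x":0,"y":0,"z":0,"wx":0,"wy":0,"wz":0,"hand":1}]'
```

```text
time: 20.12
tool_pos: [0.5613, 0.0829, 0.1268]
tcp_rot: [[-0.001, -0.136, 0.991], [0.0, 0.991, 0.136], [-1.0, 0.0, -0.0]]
contact_force: [0.2, -0.7, 0.5]
opening: 0.002
time: 20.53
tool_pos: [0.5617, 0.0829, 0.1259]
tcp_rot: [[-0.001, -0.137, 0.991], [-0.0, 0.991, 0.137], [-1.0, -0.0, -0.001]]
contact_force: [-11.8, -1.3, 21.5]
opening: 0.003
```

The tip stops at z = 0.126 against 21 N, so the cover is on its seat. Retracting and checking.

```bash
python3 -m jog '[{"x":0,"y":0,"z":0.006,"wx":0,"wy":0,"wz":0,"hand":1},{"x":0,"y":0,"z":0.02,"wx":0,"wy":0,"wz":0,"hand":1},{"x":-0.01,"y":0,"z":0.035,"wx":0,"wy":0,"wz":0,"hand":1},{"x":-0.02,"y":0,"z":0.035,"wx":0,"wy":0,"wz":0,"hand":1},{"x":-0.02,"y":0,"z":0.035,"wx":0,"wy":0,"wz":0,"hand":1},{"x":-0.02,"y":0,"z":0.035,"wx":0,"wy":0,"wz":0,"hand":1},{"x":0,"y":0,"z":0,"wx":0,"wy":0,"wz":0,"hand":1},{"x":0,"y":0,"z":0,"wx":0,"wy":0,"wz":0,"hand":1},{"x":0,"y":0,"z":0,"wx":0,"wy":0,"wz":0,"hand":1}]'; python3 -c "
from h import *
from fit import w
a=snap('side','d9').copy();b=snap('scene','s9').copy()
for x,y,z in((-118,-107,126),(118,-107,126),(-118,107,126),(118,107,126)):
  for n,im in(('side',a),('scene',b)):
    u=proj(n,w((.5545,.138,.139),(x,y,z))); cv2.circle(im,(int(round(u[0])),int(round(u[1]))),2,(255,0,255),1)
cv2.imwrite('pics/m9.png',np.hstack([cv2.resize(a[80:310,150:380],(400,400),interpolation=2),cv2.resize(b[120:320,120:420],(400,400),interpolation=2)])[:,:,::-1])
for n in('scene',):
  for t in('host_jar','tin','crumb_brush','wafer_spatula','host_box'): print(t,[(r['bbox'],round(r['score'],2)) for r in manip.boxes_of(n,t)][:2])"
```

```text
time: 21.28
tool_pos: [0.4912, 0.0831, 0.2868]
tcp_rot: [[-0.0, -0.137, 0.991], [0.0, 0.991, 0.137], [-1.0, 0.0, -0.0]]
contact_force: [-0.0, -0.3, -0.9]
opening: 0.0
host_jar [([334.9, 180.4, 355.4, 213.7], 0.83)]
tin [([179.8, 247.5, 204.5, 274.0], 0.7)]
crumb_brush [([368.5, 200.2, 400.9, 242.8], 0.7)]
wafer_spatula [([92.7, 141.1, 135.8, 192.1], 0.66)]
host_box [([337.7, 252.5, 395.2, 304.2], 0.66), ([93.5, 141.7, 131.3, 189.3], 0.37)]
```

View pics/m9.png

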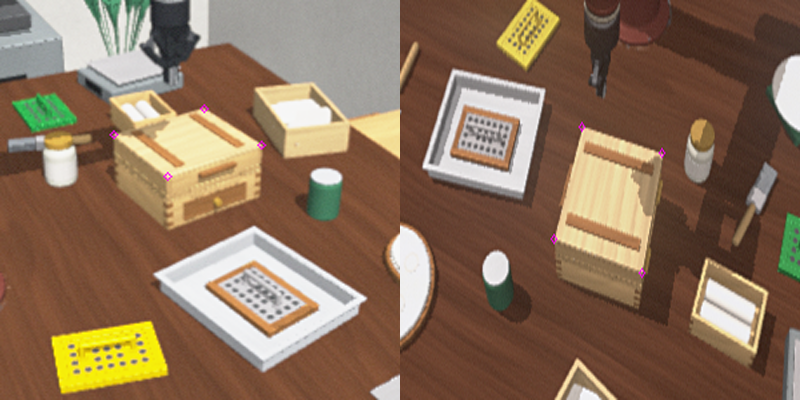

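The cover is shut: the predicted corners for z = 126 mm match the picture. The panel is flat in the tray and the bystanders have not moved (boxes within 2-3 px where fully visible; the jar was partly hidden behind the cover before).

```bash
python3 -c "
from bench import manip
print(manip.hand_in())"
```

```text
the job is handed in; nothing more can be done
None
```

The job is handed in, and every step appears to have worked; no verdict was reported. I turned both buttons aside, lifted the sieve panel out by its handle and set it down in the aluminium wash tray. I then pushed the dust cover over and eased it shut at roughly 0.5 rad/s. The clock read about 21 s at the last move.

**What the last checks showed:**
- **Buttons:** both were at about 1.2 rad in the wrist picture taken before the lift. The shut cover hides them, so I could not check them again at the end.
- **Panel:** it lies flat, handle up, near the middle of the tray. I felt it touch the tray floor before I let go.
- **Cover:** the fingertips stopped at a height of 126 mm against about 21 N, and the cover's corners in the last pictures match where a shut cover should be.
- **Bystanders:** in the scene camera their boxes are within about 3 px of the start. The jar's box changed more, because the open cover hid part of it at the start. The arm is clear of everything.

**Disagreements and hiccups:**
- My first fit of the sifter's position was about 3 mm off in y, seen in the wrist view and corrected before grasping.
- The two cameras differed by about 1 cm on the tray's centre. I used a point between them, well within the 110 mm allowed.
- One early move command was refused for missing keys, and nothing moved.

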